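Sort the inspected grinding cups and hold up the loaded carrier

TASK

Two steel grinding cups with black knobs stand on the mat: put the one with the long straight white tag in the reject nest (the single nest on the wooden block), and the one with the round white tag in the empty nest of the two-nest carrier, both upright and fully down in their nests. Then take the carrier by its wooden bridge handle, lift it at least 10 cm off the table with both its cups aboard, and finish while still holding it there, steady and level: do not put it down or let go. Keep the cups and the carrier from tipping, and leave everything else where it is.

Things in the scene. Friction and masses are not known exactly. Their poses are not given: they have to be found in the camera images.
- cup_pass: closed steel grinding cup with a dark lid: body 64 mm diameter and 45 mm high; on its centre a black round knob, 22 mm diameter, from 45 to 85 mm height (grip here from above); mass 0.1 to 0.21 kg. Origin at the centre of its underside, z up its axis. Its white tag is a ROUND disc of 36 mm diameter, 3 mm thick, lying flat on the shoulder at 45 to 48 mm height, its centre 34 mm from the axis along the cup's +x, so it sticks out 52 mm from the axis.
- cup_reject: closed steel grinding cup with a dark lid: body 64 mm diameter and 45 mm high; on its centre a black round knob, 22 mm diameter, from 45 to 85 mm height (grip here from above); mass 0.1 to 0.21 kg. Origin at the centre of its underside, z up its axis. Its white tag is a LONG STRAIGHT strip, 84 x 12 mm, 3 mm thick, lying flat on the shoulder at 45 to 48 mm height beside the knob, parallel to the cup's y and 20 mm from the axis along +x; its ends stick out past the body.
- cup_loaded: closed steel grinding cup with a dark lid: body 64 mm diameter and 45 mm high; on its centre a black round knob, 22 mm diameter, from 45 to 85 mm height (grip here from above); mass 0.1 to 0.21 kg. Origin at the centre of its underside, z up its axis. It has a round tag like cup_pass and already sits in the carrier's full nest; it stays there.
- carrier: loose carrier standing on the table: aluminium plate 86 x 260 x 6 mm (its x, y, z), mass 0.35 kg, with two round nests 85 mm either side of its middle along its y: the empty one at +y, the full one (holding cup_loaded) at -y. A bridge handle stands over the middle: two 10 mm rods at x = +-28 mm carry a bar. Origin at the centre of the plate's underside, z up.
- carrier_handle (a point): centre of the wooden handle bar, 127 mm above the carrier's underside. The bar is 70 mm long along the carrier's x, 14 mm thick along the carrier's y (close the fingers along the carrier's y) and 26 mm high (114 to 140 mm above the underside); free space below it between the rods, clear of the knobs. Axes as the carrier's.
- carrier_empty_nest (a point): centre of the floor of the carrier's empty nest, 6 mm above the underside. The nest is a steel ring lip 12 mm high, inside diameter 73 mm at the floor, flaring to 80 mm at the rim: 4.5 mm play about a cup. Axes as the carrier's.
- carrier_full_nest (a point): centre of the floor of the carrier's other nest, of the same form, where cup_loaded sits. Axes as the carrier's.
- reject_nest: reject nest fixed to the table: dark wooden block 96 x 96 x 16 mm with one steel ring nest on top. Origin at the centre of its underside, z up.
- reject_nest_floor (a point): centre of the floor of the reject nest, 16 mm above the table; same ring lip: 12 mm high, inside diameter 73 mm at the floor, flaring to 80 mm at the rim.
- herb_jar: not part of the job, leave alone: amber glass jar with black cap, 56 mm diameter, 85 mm high; stands in one of the three places where the two cups and it are set out. Origin: on its underside.
- weight: not part of the job, leave alone: small brass cylinder, 34 mm diameter, 32 mm high, far middle. Origin: on its underside.
- steel_bowl: not part of the job, leave alone: open steel bowl, 90 mm diameter, 50 mm high, far side of the mat. Origin: on its underside.
- mug: not part of the job, leave alone: white mug, 76 mm diameter, 85 mm high, left side. Origin: on its underside.
- spoon: not part of the job, leave alone: steel spoon lying flat, far right. Origin: on its underside.
- brush: not part of the job, leave alone: hand brush lying flat, right side near the robot. Origin: on its underside.
- tin: not part of the job, leave alone: plain aluminium tin, 60 mm diameter, 60 mm high, far middle. Origin: on its underside.

How it is judged:
By the outcome, as a careful person would: the job done as asked, in the order asked, and still so for the second after the job is handed in, while the arm keeps its last pose, push and grip.
It also fails if it takes over 64 s, if anything falls off the work surface, if the arm or the gripper's body presses on something with over 40 N, if the wrist force passes 120 N, or if a joint passes its speed limit or range.

ROBOT

A 6-joint arm with a two-finger parallel gripper is mounted at the origin on the work surface. World frame = base frame: x ahead of the robot, y to its left, z up, the work surface at z = 0. Lengths are in m, angles in rad, forces in N, time in s.
With the tool pointing down it reaches from about 0.35 to 0.925 m from the base axis. Payload 6.4 kg.
Tool frame: the origin (TCP) lies at the very end of the fingers, on their centre line; the grasp point (between the pads) lies 19 mm behind it; z points along the fingers, y is the line along which they close (so a half turn about z gives the same grasp; the last joint's range is limited). The gripper opens to 85 mm and grips with 20 to 120 N. Pads are 22 mm wide; open, the fingers measure 114 mm over their backs; the gripper's body (76 mm by 85 mm) begins 54 mm behind the grasp point. The pads swing forward as they close: fully open they stand 13 mm farther back than shut.
Start: joints at [0.971, 0.245, 1.558, -0, 1.339, -0.174], TCP at [0.268, 0.592, 0.231] pointing down, gripper open.
Joint ranges: [-3.13, 3.13], [-1.02, 2.26], [0.13, 2.54], [-0.95, 4.09], [0.21, 2.88], [-2.74, 2.74]. Speed limits (rad/s): [2.57, 2.57, 3.14, 3.14, 3.14, 3.14].

INTERFACE

Orientations are given as a unit quaternion [x, y, z, w].
In Python, from workcell import manip, cams gives the robot as it stands. Calls block until the motion is done:
- manip.move_to(position, orientation): joint-space move of the TCP to a pose.
- manip.move_straight(position, frame=None, velocity=0.15, max_force=None): straight line of the TCP; frame=None keeps the orientation; velocity is the mean speed in m/s. With max_force (N) it stops when the force on the tool has changed by that much, and returns True; else False.
- manip.move_j(angles): joint-space move.
- manip.set_gripper(opening, squeeze=None): finger opening in m; squeeze is the grip in N (None keeps the last); returns when the fingers have stopped.
- manip.pause(seconds).
- manip.solve_ik(position, orientation): joint angles nearest the present ones, or None.
- manip.get_state(): the state.
- cams.camera(name): name is "side" or "top"; returns a dict with "color" (384x512x3 uint8, red, green, blue), "z_map" (384x512 float32, m along the optical axis (not along the pixel's ray), 0 where there is no reading), "vertical_fov" (degrees; the focal length in pixels is half the picture's height over the tangent of half this angle, whatever the lens; pixels are square), "cx", "cy" (the principal point, pixels), "dist" ([k1, k2, p1, p2, k3] as OpenCV has them; the pictures are not rectified), "extrinsics" (4x4, takes a point from camera to world coordinates). Camera axes: x right, y down, z forward; pixel columns grow to the right and rows downward; lengths in m; the calibration is good to about 2 mm. A picture is of the moment at which its call begins.
A pose or a line that the arm cannot do raises manip.Unreachable and nothing moves.
- manip.hand_in(): hands the job in; it is judged then, once.
The state is a dict: "clock": time; "qpos": joint angles; "joint_velocities": joint speeds; "joint_efforts": joint torques, N m; "eef_pos": TCP position; "ee_rot": TCP orientation; "force": force on the tool from outside, world axes, zero at the start; "torque": the same for the moment, N m; "opening": finger opening in m; "grip_force": force on a finger pad.
Only numpy, scipy, OpenCV 4.12 (cv2) and the standard library are available. Lean on these libraries where they do the work, as an engineer would, in place of code of your own. Each camera call takes 0.05 s, during which the arm holds its last target. There are 200 camera calls.

## Working session

There is one attempt and no reset: what is moved stays moved. The work goes in short steps, each a Python script; the robot and the scene stay as the last script left them, time stands still between calls to the robot, and variables do not carry over. Pictures are saved under pics/ and viewed, at most 10 in all, crops included, and the job is handed in when it is done.

```bash
mkdir -p pics; ls; cat > h.py <<'E'
import numpy as np, cv2
from workcell import manip, cams
def grab(n, save=None):
    c=cams.camera(n)
    if save: cv2.imwrite(save, c["color"][:,:,::-1])
    return c
def world(c):
    "HxWx3 world points from z_map (nan where none)"
    h,w=c["z_map"].shape
    f=h/2/np.tan(np.radians(c["vertical_fov"])/2)
    K=np.array([[f,0,c["cx"]],[0,f,c["cy"]],[0,0,1]])
    uv=np.stack(np.meshgrid(np.arange(w),np.arange(h)),-1).reshape(-1,1,2).astype(float)
    n=cv2.undistortPoints(uv,K,np.array(c["dist"],float)).reshape(h,w,2)
    z=np.where(c["z_map"]>0,c["z_map"],np.nan)[...,None]
    p=np.concatenate([n*z,z],-1)
    E=np.array(c["extrinsics"]); return p@E[:3,:3].T+E[:3,3]
E
python3 - <<'E'
from h import *
for n in("top","side"):
    c=grab(n,f"pics/{n}0.png"); print(n,c["vertical_fov"],c["cx"],c["cy"],c["dist"],np.round(c["extrinsics"],3).tolist())
    np.savez(f"{n}0.npz",w=world(c),c=c["color"])
print(manip.get_state())
E
```

```text
pics
top 49.318790293337685 252.60944242207782 193.2908935368529 [-0.01651407  0.          0.          0.          0.        ] [[-0.019, -0.995, 0.097, 0.461], [-1.0, 0.018, -0.008, -0.006], [0.006, -0.097, -0.995, 1.566], [0.0, 0.0, 0.0, 1.0]]
side 46.83662146418773 251.3303195209671 195.30889097968648 [-0.01206797  0.          0.          0.          0.        ] [[0.754, -0.449, 0.479, -0.028], [-0.657, -0.502, 0.563, -0.77], [-0.013, -0.739, -0.674, 1.012], [0.0, 0.0, 0.0, 1.0]]
{'clock': 0.1, 'qpos': array([ 9.70905161e-01,  2.45774638e-01,  1.55892591e+00, -1.22802125e-05,
        1.33872245e+00, -1.74075311e-01]), 'joint_velocities': array([-0.00045727, -0.00055432, -0.00239557,  0.00121127, -0.00040595,
        0.0007655 ]), 'joint_efforts': array([-7.05581460e-04, -4.30667353e+01, -3.27130437e+01, -1.63067934e-04,
        2.82781140e-03, -3.80447443e-05]), 'eef_pos': array([0.26817473, 0.59152606, 0.23025291]), 'ee_rot': array([ 2.11301583e-01,  9.77420484e-01, -8.49749824e-04, -3.39849645e-04]), 'force': array([ 0.48278455,  0.03300478, -0.41665906]), 'torque': array([-0.00516438,  0.00449822,  0.02373205]), 'grip_force': 0.0, 'opening': 0.08540641276713205}
```

View pics/top0.png

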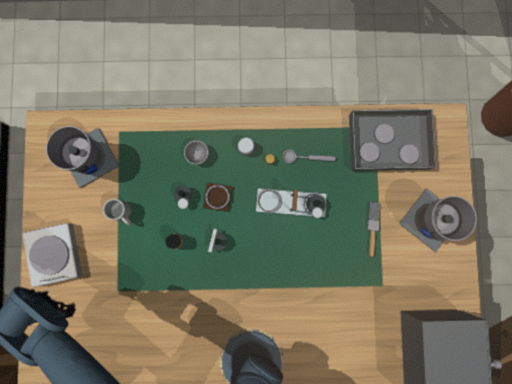

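View pics/side0.png

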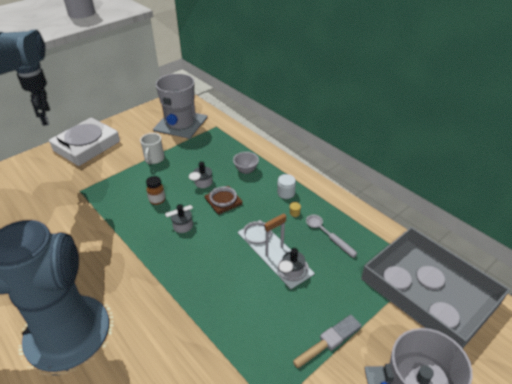

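The top picture shows the round-tag cup at about (183,197), the strip-tag cup at (216,240), and the jar at (175,241). The reject nest is at (218,197). The carrier spans x 257–327, with its empty nest at (270,201), full nest at (316,206) and bridge at (295,200). The side view agrees. Next I'll measure from the depth data.

```bash
python3 - <<'E'
from h import *
T=np.load("top0.npz");S=np.load("side0.npz")
tw,tc=T["w"],T["c"].astype(int); sw,sc=S["w"],S["c"].astype(int)
a=tw[195:205,225:245].reshape(-1,3);print("mat z top",np.nanmedian(a[:,2])); print("side mat",np.nanmedian(sw[240:255,200:220,2]))
def near(w,c,xy,r,z0,z1):
    m=(np.hypot(w[...,0]-xy[0],w[...,1]-xy[1])<r)&(w[...,2]>z0)&(w[...,2]<z1)
    return w[m],c[m]
def st(name,p):
    if len(p): print(name,len(p),"med",np.round(np.median(p,0),4),"mid",np.round((np.percentile(p,3,axis=0)+np.percentile(p,97,axis=0))/2,4),"ext",np.round(np.ptp(p,axis=0),3))
for name,(u,v) in dict(cpass=(183,197),crej=(216,240),rejnest=(218,197),empty=(270,201),full=(316,206),bridge=(295,200)).items():
    xy=np.nanmedian(tw[v-1:v+2,u-1:u+2].reshape(-1,3),0)[:2]; print("==",name,np.round(xy,3))
    for n,w,c in(("top",tw,tc),("side",sw,sc)):
        if name in("cpass","crej","full"):
            p,q=near(w,c,xy,.07,.060,.1); st(n+" knob",p)
            p,q=near(w,c,xy,.07,.03,.065); b=q.min(1)>170; st(n+" white",p[b]); st(n+" body",p)
        elif name=="bridge":
            p,q=near(w,c,xy,.06,.115,.16); st(n+" bar",p)
        else:
            p,q=near(w,c,xy,.06,.012 if name=="empty" else .022,.045); st(n+" ring",p)
m=(tw[...,0]>.3)&(tw[...,0]<.7)&(tw[...,2]>.003)&(tw[...,2]<.012)&(tw[...,1]<-.0)&(tw[...,1]>-.4)&(tc.min(-1)>120)
p=tw[m]; st("plate",p); print(cv2.minAreaRect((p[:,:2]*1000).astype(np.float32)))
E
```

```text
mat z top 0.0031826066917411966
side mat 0.0021726111340906185
== cpass [0.6   0.235]
top knob 34 med [0.6088 0.2372 0.0846] mid [0.6088 0.2385 0.0776] ext [0.018 0.02  0.026]
top white 61 med [0.5774 0.2389 0.0482] mid [0.5774 0.2384 0.0484] ext [0.03  0.03  0.014]
top body 267 med [0.6024 0.2365 0.0464] mid [0.5998 0.2379 0.0464] ext [0.082 0.063 0.026]
side knob 53 med [0.6075 0.2347 0.0786] mid [0.6091 0.2378 0.075 ] ext [0.022 0.022 0.028]
side white 60 med [0.5771 0.2392 0.0489] mid [0.5773 0.2395 0.048 ] ext [0.035 0.041 0.01 ]
side body 250 med [0.6023 0.2307 0.0467] mid [0.6011 0.2363 0.0467] ext [0.084 0.067 0.034]
== crej [0.442 0.115]
top knob 32 med [0.435  0.1111 0.0852] mid [0.4367 0.1116 0.0774] ext [0.018 0.02  0.027]
top white 50 med [0.4399 0.132  0.0486] mid [0.4418 0.132  0.048 ] ext [0.071 0.023 0.015]
top body 257 med [0.4372 0.1143 0.0467] mid [0.4397 0.114  0.0468] ext [0.079 0.065 0.03 ]
side knob 72 med [0.434  0.1081 0.0793] mid [0.4359 0.112  0.0752] ext [0.021 0.024 0.03 ]
side white 53 med [0.4294 0.1357 0.0482] mid [0.4405 0.1338 0.0486] ext [0.08  0.0
[... 850 characters left out ...]
nob 97 med [ 0.5627 -0.2488  0.0844] mid [ 0.5659 -0.247   0.0782] ext [0.041 0.03  0.035]
side white 109 med [ 0.5332 -0.2467  0.0546] mid [ 0.5347 -0.2473  0.0551] ext [0.036 0.035 0.01 ]
side body 405 med [ 0.5562 -0.2544  0.0528] mid [ 0.5582 -0.2466  0.0469] ext [0.087 0.066 0.034]
== bridge [ 0.574 -0.161]
top bar 95 med [ 0.5734 -0.159   0.139 ] mid [ 0.5751 -0.1603  0.1341] ext [0.068 0.019 0.031]
side bar 211 med [ 0.5714 -0.1644  0.1357] mid [ 0.5739 -0.1613  0.1306] ext [0.072 0.021 0.03 ]
plate 691 med [ 0.5784 -0.1244  0.0071] mid [ 0.5773 -0.1326  0.0073] ext [0.106 0.26  0.009]
((576.4498901367188, -159.1129150390625), (255.39540100097656, 87.43773651123047), 84.1467056274414)
```

```bash
cat >> h.py <<'E'
from scipy.spatial.transform import Rotation
def quat(deg, pos):
    "tool down, closing line at yaw deg; half-turn chosen with joint 6 nearest its middle"
    best=None
    for d in(deg,deg+180):
        a=np.radians(d); y=np.array([np.cos(a),np.sin(a),0]); z=np.array([0,0,-1.])
        q=Rotation.from_matrix(np.stack([np.cross(y,z),y,z],1)).as_quat()
        s=manip.solve_ik(pos,q)
        if s is not None and (best is None or abs(s[5])<best[0]): best=(abs(s[5]),q)
    return best[1]
def pick(xy,deg,zt,zup,op=.06,sq=40):
    p=np.array([*xy,zup]); q=quat(deg,p)
    manip.move_to(p,q); manip.set_gripper(op)
    hit=manip.move_straight([*xy,zt],velocity=.12,max_force=10)
    manip.set_gripper(0,squeeze=sq); s=manip.get_state()
    print("pick hit",hit,"open",s["opening"],"grip",s["grip_force"],"z",s["eef_pos"],"t",s["clock"])
def about(w,xy,r,z0,z1):
    return w[(np.hypot(w[...,0]-xy[0],w[...,1]-xy[1])<r)&(w[...,2]>z0)&(w[...,2]<z1)]
E
python3 - <<'E'
from h import *
S=np.load("side0.npz");T=np.load("top0.npz")
P=[]
for D in(S,T):
    w,c=D["w"],D["c"]; m=(np.hypot(w[...,0]-.44,w[...,1]-.132)<.055)&(abs(w[...,2]-.048)<.006)&(c.min(-1)>170); P.append(w[m]-w[m].mean(0))
P=np.concatenate(P)[:,:2]; v=np.linalg.svd(P,full_matrices=False)[2][0]; ang=np.degrees(np.arctan2(v[1],v[0])); ang=(ang+90)%180-90; print("strip yaw",ang)
xy=[.436,.1115]
pick(xy,ang,.055,.20)
manip.move_straight([*xy,.20],velocity=.15)
n=[.6005,.1134]
manip.move_straight([*n,.20],velocity=.2)
manip.pause(.2)
s=manip.get_state();print(s["opening"],s["force"],s["eef_pos"],s["clock"])
for k in("top","side"):
    w=world(grab(k,f"pics/{k}1.png")); p=about(w,n,.06,.13,.19)
    print(k,len(p),np.round((np.percentile(p,3,axis=0)+np.percentile(p,97,axis=0))/2,4),np.round(np.ptp(p,axis=0),3),np.round(np.median(p,0),4))
E
```

```text
strip yaw -14.956131783485318
pick hit False open 0.020679136709917854 grip 39.05148983001709 z [0.43624602 0.11152934 0.0553867 ] t 4.1083
0.02115491874052816 [ 0.67119591  0.4943064  -1.37670035] [0.59982867 0.11351762 0.2000958 ] 6.4
top 11 [0.5727 0.1044 0.1773] [0.01  0.013 0.029] [0.5715 0.1045 0.1866]
side 250 [0.5944 0.104  0.1684] [0.063 0.053 0.046] [0.5854 0.0923 0.1709]
```

View pics/side1.png

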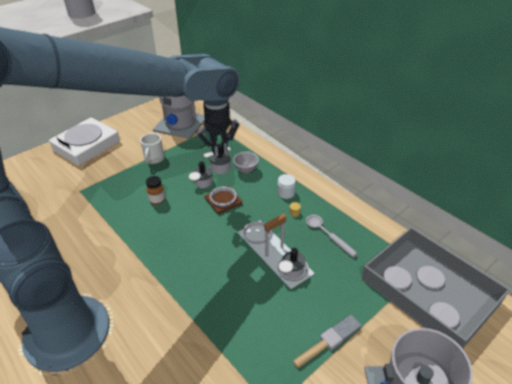

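The cup is held upright at about (220,160), above the nest. I'll fit its wall to check the offset in the grip, then lower it.

```bash
cat >> h.py <<'E'
from scipy.optimize import least_squares
def axis(w,xy,z0,z1,r=.032):
    "axis of a cup from its wall points between z0 and z1"
    p=about(w,xy,.05,z0,z1)
    f=least_squares(lambda c:np.hypot(*(p[:,:2]-c).T)-r,xy,loss="soft_l1",f_scale=.002)
    return np.round(f.x,4),len(p)
def place(xy,zt):
    hit=manip.move_straight([*xy,zt+.035],velocity=.15)
    hit=manip.move_straight([*xy,zt-.004],velocity=.05,max_force=5)
    s=manip.get_state(); print("place hit",hit,s["eef_pos"],s["force"],s["clock"])
E
python3 - <<'E'
from h import *
n=[.6005,.1134]
print("held axis",axis(world(grab("side")),n,.150,.185))
place(n,.071)
c=grab("side","pics/side2.png"); w=world(c)
print("placed",axis(w,n,.032,.056)); top=about(w,n,.05,.050,.075); print(np.percentile(top[:,2],[50,90]))
E
```

```text
held axis (array([0.6015, 0.1153]), 187)
place hit True [0.59927797 0.11349208 0.07111178] [-1.71884738 -0.44236183  4.28177476] 7.9833
placed (array([0.6012, 0.1151]), 106)
[0.06194555 0.06635087]
```

```bash
python3 - <<'E'
from h import *
n=[.6005,.1134]
manip.set_gripper(.05); manip.pause(.2)
manip.move_straight([*n,.20],velocity=.15)
w=world(grab("side")); print("reject now",axis(w,n,.032,.056)); k=about(w,n,.03,.085,.12); print("knob",np.round(np.percentile(k,[3,97],axis=0),4).tolist())
xy=[.609,.2382]
pick(xy,90,.055,.20)
manip.move_straight([*xy,.22],velocity=.15)
e=[.5835,-.076]
manip.move_straight([*e,.22],velocity=.22); manip.pause(.2)
c=grab("side","pics/side3.png"); w=world(c); s=manip.get_state(); print(s["eef_pos"],s["opening"],s["clock"])
print("held",axis(w,e,.170,.205))
# empty nest ring rim & bar
w0=np.load("side0.npz")["w"]; w1=np.load("top0.npz")["w"]
for w in(w0,w1):
    p=about(w,e,.055,.0125,.03); f=least_squares(lambda c:np.hypot(*(p[:,:2]-c[:2]).T)-c[2],[*e,.04],loss="soft_l1",f_scale=.002); print("ring",np.round(f.x,4),len(p))
E
```

```text
reject now (array([0.6008, 0.115 ]), 107)
knob [[0.5898, 0.1029, 0.0866], [0.6073, 0.1223, 0.1048]]
pick hit False open 0.021076285899705866 grip 39.20489251613617 z [0.60924838 0.23833477 0.05537912] t 13.1917
[ 0.58357602 -0.0754196   0.22002619] 0.02082360408098337 16.275
held (array([ 0.5858, -0.0744]), 187)
ring [ 0.5831 -0.0769  0.041 ] 126
ring [ 0.5833 -0.0762  0.0406] 124
```

View pics/side3.png

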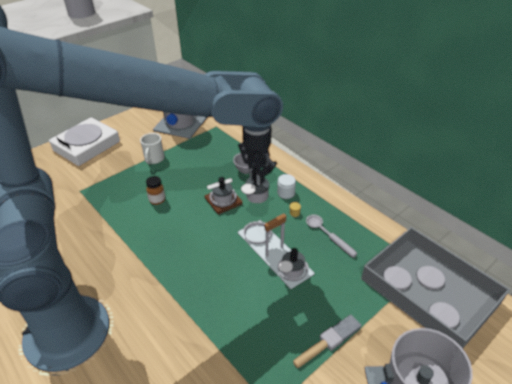

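The reject cup sits upright in its nest at (222,195), and the pass cup is held upright at (258,190). Next I'll place it in the empty nest at (257,233).

```bash
python3 - <<'E'
from h import *
e=[.5823,-.0765]
place(e,.061)
w=world(grab("side","pics/side4.png")); print("placed",axis(w,e,.022,.046))
manip.set_gripper(.045); manip.pause(.2)
manip.move_straight([*e,.22],velocity=.15)
manip.move_straight([.45,.05,.24],velocity=.25)
T=grab("top","pics/top5.png");S=grab("side","pics/side5.png")
for c in(T,S):
    w=world(c); m=(np.array([.572,-.16]))
    p=about(w,m,.055,.115,.16); top=p[p[:,2]>.132]
    v=np.linalg.svd(top[:,:2]-top[:,:2].mean(0),full_matrices=False)[2][0]
    print("bar mid",np.round((np.percentile(top,3,axis=0)+np.percentile(top,97,axis=0))/2,4),"yaw",np.degrees(np.arctan(v[1]/v[0])),"ztop",np.percentile(p[:,2],95))
    for n,x in(("pass",e),("load",[.567,-.2446])):
        k=about(w,x,.03,.062,.11); print(n,axis(w,x,.022,.046),"knob",np.round((np.percentile(k,3,axis=0)+np.percentile(k,97,axis=0))/2,4),np.percentile(k[:,2],95))
print(manip.get_state()["clock"])
E
```

```text
place hit True [ 0.58154591 -0.07570104  0.06094894] [-0.54788114  2.59992289  2.57796109] 17.9083
placed (array([ 0.5838, -0.0756]), 82)
bar mid [ 0.5754 -0.1604  0.1405] yaw -5.897252718556071 ztop 0.145329954377106
pass (array([ 0.5877, -0.0684]), 22) knob [ 0.581  -0.0766  0.0815] 0.09738342586252328
load (array([ 0.5649, -0.2474]), 26) knob [ 0.567  -0.245   0.0798] 0.09549095444073945
bar mid [ 0.5741 -0.1612  0.1382] yaw -5.4666286470004435 ztop 0.14309227878836955
pass (array([ 0.5837, -0.0749]), 86) knob [ 0.5808 -0.0788  0.0797] 0.09388187980698076
load (array([ 0.5683, -0.2443]), 84) knob [ 0.5661 -0.2465  0.0791] 0.09334614883705221
20.7167
```

View pics/side5.png

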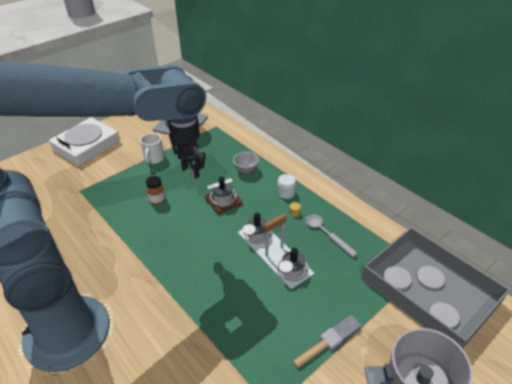

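Both carrier cups are seated at the same height: pass at about (257,228), loaded at (292,262). Now I'll grip the handle and lift.

```bash
python3 - <<'E'
from h import *
b=[.5748,-.1608]
pick(b,84.2,.108,.24,op=.05,sq=100)
manip.move_straight([*b,.128],velocity=.04); manip.pause(.2)
s=manip.get_state(); print(s["force"],s["torque"],s["opening"],s["grip_force"])
manip.move_straight([*b,.258],velocity=.06); manip.pause(.5)
s=manip.get_state(); print(s["eef_pos"],s["force"],s["torque"],s["opening"],s["clock"])
c=grab("side","pics/side6.png"); w=world(c)
T=grab("top","pics/top6.png")
p=about(w,b,.16,.13,.163); p=p[(p[:,2]<.163)]
for n,x in(("pass",[.5835,-.0755]),("load",[.567,-.245])):
    k=about(w,x,.03,.212,.26); print(n,axis(w,x,.172,.196),np.round((np.percentile(k,3,axis=0)+np.percentile(k,97,axis=0))/2,4) if len(k) else None,np.percentile(k[:,2],95) if len(k) else None)
q=p[(abs(p[:,2]-.156)<.006)]; A=np.c_[q[:,:2]-b,np.ones(len(q))]; print("plate plane",np.linalg.lstsq(A,q[:,2],rcond=None)[0],len(q))
E
```

```text
pick hit False open 0.012863116342213394 grip 98.81133913993835 z [ 0.57532648 -0.16072766  0.1088979 ] t 25.0917
[-0.04208013 -0.40801571 -6.52018867] [-0.03120053 -0.02632771 -0.05705482] 0.012836425100361547 97.4481189250946
[ 0.57480787 -0.1607798   0.25801289] [-0.09390297  0.24471153 -6.0974635 ] [-0.04515336 -0.02239779  0.00065418] 0.012628841055289688 28.7583
pass (array([ 0.5839, -0.0762]), 101) [ 0.581  -0.0786  0.2282] 0.2427875745845111
load (array([ 0.5673, -0.2453]), 116) [ 0.5662 -0.2474  0.2279] 0.24227687621185687
plate plane [-0.00106043 -0.00184272  0.15612561] 1037
```

View pics/side6.png

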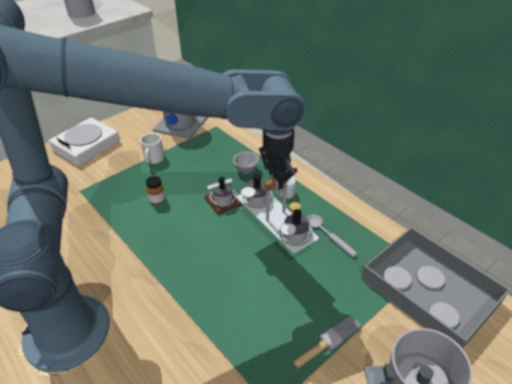

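The carrier is held level, with its underside about 15 cm up. Both cups are aboard at (257,192) and (296,232), and the reject cup sits in its nest at (222,192). I'm handing in now.

```bash
python3 -c "
from workcell import manip
print(manip.hand_in())"
```

```text
the job is handed in; nothing more can be done
None
```

I've handed the job in: the strip-tag cup is in the reject nest, the round-tag cup is in the carrier's empty nest, and the carrier is held level by its handle about 15 cm up with both cups aboard.

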